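Clamp the length stop against the spacer block

TASK

Clamp the plain rectangular spacer block in the stop fixture for marking out; it lies in one of the fixture's two stations, a finned heat sink in the other. At the block's station turn the wing screw anticlockwise until the stop collar is free, slide the collar along its bar until the block is home against the rest button in the centre fence and the sprung pad presses on it with about 6 N (never 18), and, still pressing, turn the wing screw clockwise to its stop and let go, so that the block stays nipped. Move the block with the stop only, not with the fingers, and leave the other station and the things lying around as they are.

Things in the scene. Friction and masses are not known exactly. Their poses are not given: they have to be found in the camera images.
- fixture: stop fixture fixed to the bench, base 130x364x10 mm; origin centre of underside, x away from robot (turned up to 0.22 rad), y left, z up. Deck at z 10. Centre fence y -6..+6, x -52..+52, top z 44, divides left (+y) from right (-y) station; in each face sits a rest button (diameter 16, at x 0, z 21) whose reach differs, 3 to 13 mm. Bar (14x16) along y at x 38, z 34; end blocks at y +-166..178, top z 54.
- spacer_block: plain light-metal rectangular block, 30 (x) x 45 (y) x 20 (z) mm, about 0.12 kg; origin at the centre of its underside. It lies loose on the deck of one of the two stations, near x = 0 of the fixture, its 45 mm length roughly along the fixture's y, some mm short of the rest button on the fence and slightly turned. Its weight and the friction vary.
- heat_sink: black finned heat sink, 30 x 40 x 22 mm, origin at the centre of its underside; lies loose in the other station.
- collar_left: stop collar of the left station (+y): dark block 27x40x32 mm riding along y on the bar; origin on the bar's axis, mid-length, axes as the fixture's. A tongue toward the robot carries a flat sprung stop pad (34 wide, z 13..31, centred at fixture x 0; 3 N/mm, 4.5 mm travel), face 29 mm from the origin toward the fence (-y). Screw loose: slides with 1 to 3 N; tight: held. Move it by its gripped wing.
- screw_left (a joint): wing screw of the left collar, working an eccentric; angle in rad about the vertical, growing counter-clockwise from above (loosening). At 0 the wing lies along fixture x. Above 0.3 the collar is free; turning clockwise it bites from 0.25 on (up to about 0.2 N m), passes dead centre at -0.4 and then holds itself tight, to its stop at -0.55. Starts tight, -0.54 to -0.48. Upper stop 1.2.
- wing_left (a point): middle of the wing of the left wing screw: an upright aluminium blade 30 mm long (its x axis), 8 mm thick (its y axis), 20 mm high (z), 10 mm below its top and 14 mm above the boss under it; at fixture x 22, z 71 mm, at the y of the collar's origin. Turns with the screw; its z points up.
- collar_right: stop collar of the right station (-y): dark block 27x40x32 mm riding along y on the bar; origin on the bar's axis, mid-length, axes as the fixture's. A tongue toward the robot carries a flat sprung stop pad (34 wide, z 13..31, centred at fixture x 0; 3 N/mm, 4.5 mm travel), face 29 mm from the origin toward the fence (+y). Screw loose: slides with 1 to 3 N; tight: held. Move it by its gripped wing.
- screw_right (a joint): wing screw of the right collar, working an eccentric; angle in rad about the vertical, growing counter-clockwise from above (loosening). At 0 the wing lies along fixture x. Above 0.3 the collar is free; turning clockwise it bites from 0.25 on (up to about 0.2 N m), passes dead centre at -0.4 and then holds itself tight, to its stop at -0.55. Starts tight, -0.54 to -0.48. Upper stop 1.2.
- wing_right (a point): middle of the wing of the right wing screw: an upright aluminium blade 30 mm long (its x axis), 8 mm thick (its y axis), 20 mm high (z), 10 mm below its top and 14 mm above the boss under it; at fixture x 22, z 71 mm, at the y of the collar's origin. Turns with the screw; its z points up.
- spare_cap_0: black upright capacitor, 26 mm diameter x 35 mm, loose bystander beside the fixture on the bench; origin at the centre of its underside.
- spare_knob: black knob, 30 mm diameter x 17 mm, loose bystander beside the fixture on the bench; origin at the centre of its underside.
- heat_sink_b: black finned heat sink 30 x 40 x 22 mm, loose bystander beside the fixture on the bench; origin at the centre of its underside.
- spare_cap_1: black upright capacitor, 26 mm diameter x 35 mm, loose bystander beside the fixture on the bench; origin at the centre of its underside.
- masking_tape: roll of masking tape, 103 mm diameter x 25 mm, loose bystander beside the fixture on the bench; origin at the centre of its underside.
Not all that is in view belongs to the job. Of the things that look like the spacer_block, the middle-sized one is meant.

How it is judged:
By the outcome, as a careful person would: the job done as asked, in the order asked, and still so for the second after the job is handed in, with the robot touching nothing.
It also fails if it takes over 48 s, if anything falls off the work surface, if the arm or the gripper's body presses on something with over 40 N, if the wrist force passes 120 N, or if a joint passes its speed limit or range.

ROBOT

A 7-joint arm with a two-finger parallel gripper is mounted at the origin on a cart in front of the work surface, level with it; the furniture and walls round the work are solid. World frame = base frame: x ahead of the robot, y to its left, z up, the work surface at z = 0. Lengths are in m, angles in rad, forces in N, time in s.
With the tool pointing down it reaches from about 0.4 to 0.85 m from the base axis. Payload 10.4 kg.
Tool frame: the origin (TCP) lies at the very end of the fingers, on their centre line; the grasp point (between the pads) lies 19 mm behind it (manip.grip_depth is the distance from the TCP to the grasp point, in m); z points along the fingers, x is the direction in which the jaws open and shut, and the axes are right-handed (so a half turn about z gives the same grasp; the last joint's range is limited). The gripper opens to 85 mm and grips with 20 to 120 N. Pads are 22 mm wide; open, the fingers measure 114 mm over their backs; the gripper's body (76 mm by 85 mm) begins 54 mm behind the grasp point. The pads swing forward as they close: fully open they stand 13 mm farther back than shut.
Start: joints at [-1.16, 0.332, -0.065, 1.46, 0.022, 1.35, -0.088], TCP at [0.263, 0.567, 0.231] pointing down, gripper open.
Joint ranges: [-2.6, 2.6], [-0.5, 2.12], [-1.47, 1.34], [0.16, 2.42], [-1.27, 4.41], [0.06, 2.06], [-2.6, 2.6]. Speed limits (rad/s): [2.22, 2.22, 2.79, 2.79, 3.14, 3.14, 3.14].

INTERFACE

Orientations are given as a unit quaternion [x, y, z, w].
In Python, from workcell import manip, cams gives the robot as it stands. The module is installed in compiled form; this text tells all that it offers.
- The arm moves only by the tool move_arm, never from a script. Its arguments are lists of equal length, an entry for each row: "claw": the opening, from 0 (shut) to 1 (fully open); "dp": the shift along the tool's x, y, z as a fraction of full scale, a list of three; "turn": the turn, a rotation vector about the tool's x, y, z as a fraction of full scale, a list of three. A call has 1 to 8 rows; each row shifts and turns the commanded pose from where the row before left it, along the tool's axes as they then stand; what a row does not reach is not made up. Full scale, the value 1, is 200 mm for a shift and 45 degrees for a turn. A row lasts 1/12 s, in which the tool goes at most 41.7 mm and 7.16 degrees, less where a joint would pass 70% of its speed; a pose out of reach is approached as far as the arm can. A call with a number of a shift or a turn outside -1 to 1 is refused whole. A call with a gripper value outside its range is refused whole. The fingers move at their own pace and stop on an object; "grip_force" is the grip in N (left out, the last holds). Time passes only in rows, so rows that do not move let the fingers close. It gives the time, the measured TCP pose, the force and the opening at its end, in the units of the state.
- manip.get_obs(): the state, without advancing time (a new reading comes with each control period).
- cams.camera(name): name is "scene" or "top" or "wrist"; returns the picture (480x640x3 uint8, red, green, blue); there is no depth.
- cams.camera_info(name): a dict with "fx", "fy", "cx", "cy" (pixels), "pose" (4x4, takes a point from camera to world coordinates); the wrist camera has in their place "tool_from_camera" (4x4, takes a point from camera to tool coordinates, whose origin is the TCP and whose axes are the tool frame's). Camera axes: x right, y down, z forward; pixel columns grow to the right and rows downward; lengths in m; the calibration is good to about 2 mm. A picture is of the moment at which its call begins: read the wrist's pose just before it. camera_info takes no time and is no camera call.
- manip.hand_in(): hands the job in, once; it reports no verdict.
The state is a dict: "clock": time; "joint_pos": joint angles; "joint_velocities": joint speeds; "tau": joint torques, N m; "position": TCP position; "ee_rot": TCP orientation; "ft_force": force on the tool from outside, world axes, zero at the start; "torque": the same for the moment, N m; "grip_width": opening from 0.0 (shut) to 1.0 (fully open).
Only numpy, scipy, OpenCV 4.12 (cv2) and the standard library are available. Lean on these libraries where they do the work, as an engineer would, in place of code of your own. Each camera call takes 0.05 s, during which the arm holds its last target.

## Working session

There is one attempt and no reset: what is moved stays moved. The work goes in short steps, Python scripts to look and compute and a tool call to move; the robot and the scene stay as the last step left them, time stands still between calls to the robot, and variables do not carry over. Pictures are saved under pics/ and viewed, and the job is handed in when it is done.

Besides the shell and the picture viewer there is one more tool, called after ">>>" as name(argument=value, ...) on one line, values as JSON. move_arm: Moves the arm, as the interface text tells. Shift numbers are shares of 200 mm and turn numbers shares of 45 degrees, none past 1 either way. Its arguments: {"type":"object","properties":{"claw":{"type":"array","items":{"type":"number"}},"dp":{"type":"array","items":{"type":"array","items":{"type":"number"}}},"turn":{"type":"array","items":{"type":"array","items":{"type":"number"}}},"grip_force":{"type":"number"}},"required":["claw","dp","turn"]}

```bash
mkdir -p pics; python3 - <<'E'
from workcell import manip, cams
import cv2, numpy as np
np.set_printoptions(precision=4,suppress=True)
o=manip.get_obs()
for k,v in o.items(): print(k,np.array(v))
print(manip.grip_depth)
for n in ("scene","top","wrist"):
    im=cams.camera(n); cv2.imwrite(f"pics/{n}0.png",im[:,:,::-1]); i=cams.camera_info(n)
    print(n,{k:np.array(v) for k,v in i.items()})
E
```

```text
clock 0.0
joint_pos [-1.1596  0.3329 -0.0647  1.4609  0.0216  1.3499 -0.0885]
joint_velocities [ 0.0015  0.0006  0.0012 -0.0021  0.0014 -0.0003 -0.0016]
tau [ -0.0015 -62.5441   0.0485 -39.1606   0.0161   0.0098  -0.    ]
position [0.2626 0.5668 0.2305]
ee_rot [ 0.8427  0.5384 -0.0006  0.0004]
ft_force [0.9151 0.6548 0.0681]
torque [-0.0054  0.0234  0.0354]
grip_width 1.0012407630148148
0.0187
scene {'fx': array(493.7538), 'fy': array(493.7538), 'cx': array(318.9447), 'cy': array(240.5552), 'pose': array([[ 0.7369, -0.3389,  0.585 , -0.0263],
       [-0.6758, -0.3939,  0.6231, -0.5215],
       [ 0.0193, -0.8544, -0.5192,  0.5853],
       [ 0.    ,  0.    ,  0.    ,  1.    ]])}
top {'fx': array(442.9057), 'fy': array(442.9057), 'cx': array(322.0195), 'cy': array(243.8931), 'pose': array([[-0.0044, -0.9899,  0.142 ,  0.4223],
       [-1.    ,  0.0031, -0.0091,  0.0756],
       [ 0.0086, -0.142 , -0.9898,  0.9013],
       [ 0.    ,  0.    ,  0.    ,  1.    ]])}
wrist {'fx': array(387.8674), 'fy': array(387.8674), 'cx': array(317.4584), 'cy': array(236.2997), 'tool_from_camera': array([[ 1.    ,  0.0009,  0.0008, -0.0011],
       [-0.0011,  0.9583,  0.2859, -0.0708],
       [-0.0005, -0.2859,  0.9583, -0.1425],
       [ 0.    ,  0.    ,  0.    ,  1.    ]])}
```

View pics/top0.png

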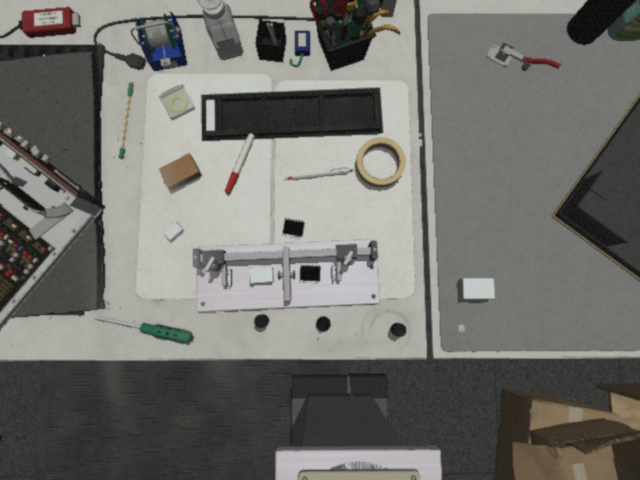

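View pics/scene0.png

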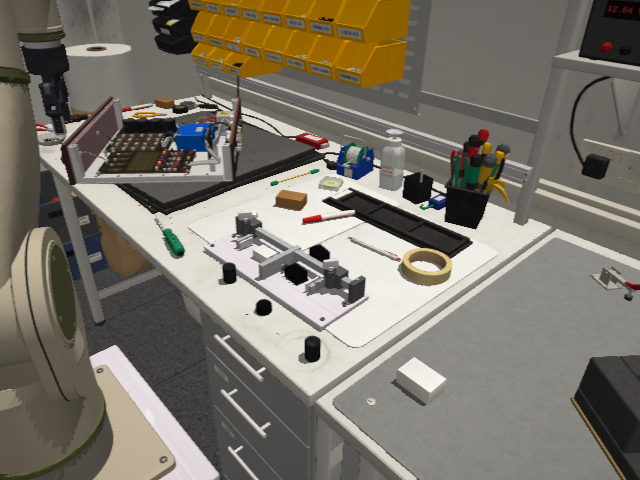

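View pics/wrist0.png

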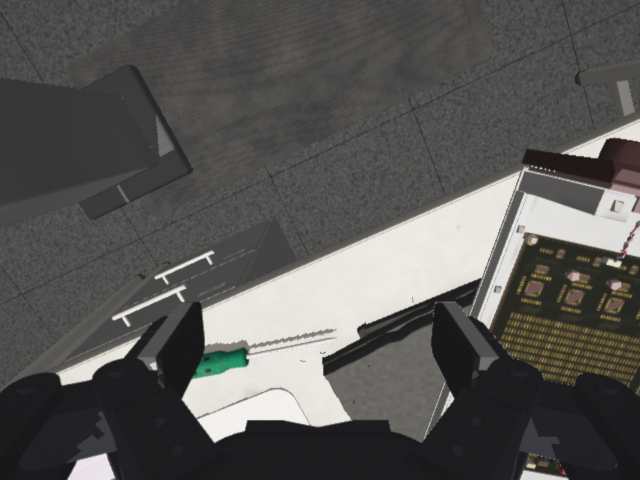

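```bash
python3 - <<'E'
import cv2
im=cv2.imread("pics/top0.png"); c=im[215:325,150:400]; cv2.imwrite("pics/topcrop.png",cv2.resize(c,None,fx=3.2,fy=3.2,interpolation=cv2.INTER_CUBIC))
im=cv2.imread("pics/scene0.png"); c=im[200:330,195:375]; cv2.imwrite("pics/scenecrop.png",cv2.resize(c,None,fx=4.4,fy=4.4,interpolation=cv2.INTER_CUBIC))
E
```

```text
(no output)
```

View pics/topcrop.png

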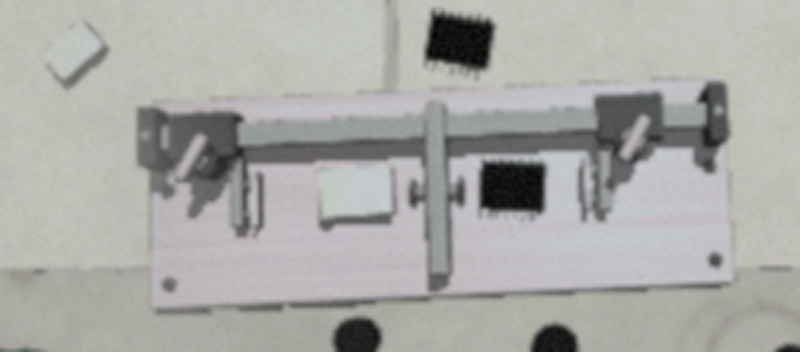

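View pics/scenecrop.png

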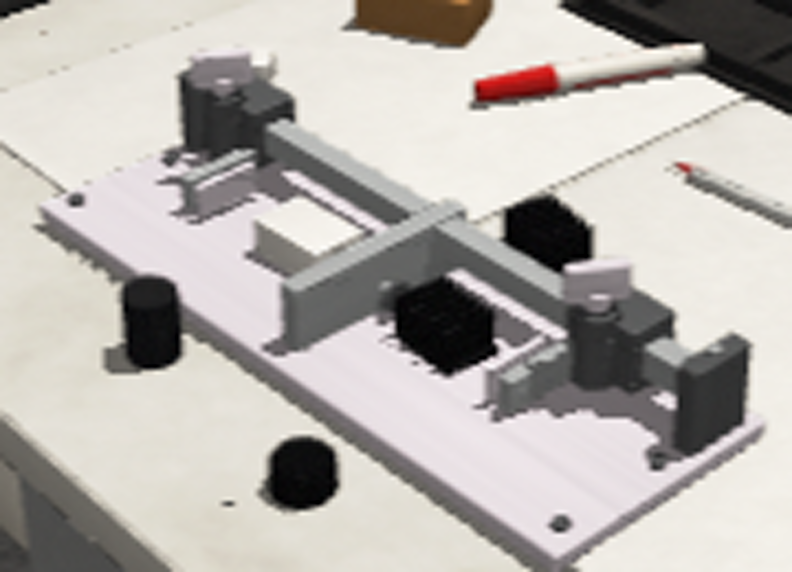

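```bash
cat > h.py <<'E'
from workcell import manip, cams
import cv2, numpy as np
from scipy.spatial.transform import Rotation as R
np.set_printoptions(precision=4,suppress=True)
def ray(name,uv,z,obs=None):
    i=cams.camera_info(name)
    if name=="wrist":
        T=np.eye(4);T[:3,:3]=R.from_quat(obs["ee_rot"]).as_matrix();T[:3,3]=obs["position"]
        P=T@np.array(i["tool_from_camera"])
    else: P=np.array(i["pose"])
    uv=np.atleast_2d(uv).astype(float)
    d=np.c_[(uv[:,0]-i["cx"])/i["fx"],(uv[:,1]-i["cy"])/i["fy"],np.ones(len(uv))]@P[:3,:3].T
    return P[:3,3]+d*((z-P[2,3])/d[:,2])[:,None]
E
python3 - <<'E'
from h import *
c=lambda *p:np.array(p)/3.2+[150,215]
pl=ray("top",c((152,310),(735,283),(150,100)),.01); print("plate NL,NR,FL",pl)
d=pl[0]-pl[1]; print("len",np.linalg.norm(d),"yaw",np.arctan2(-d[0],d[1]), "width",np.linalg.norm(pl[0]-pl[2]))
print("fence ends",ray("top",c((437,102),(438,283)),.044))
print("wing ends L",ray("top",c((204,137),(180,178)),.081),"R",ray("top",c((647,120),(625,158)),.081))
print("block top",ray("top",c((318,170),(390,165),(395,215),(322,220)),.03))
o=(pl[1]+pl[2])/2; print("center",o)
E
```

```text
plate NL,NR,FL [[ 0.4146  0.3152  0.01  ]
 [ 0.4296 -0.0472  0.01  ]
 [ 0.5461  0.3211  0.01  ]]
len 0.3626624612298169 yaw 0.04145080994248154 width 0.13162300838493515
fence ends [[0.5396 0.137  0.044 ]
 [0.4301 0.1356 0.044 ]]
wing ends L [[0.5144 0.2695 0.081 ]
 [0.4906 0.2826 0.081 ]] R [[0.5235 0.0118 0.081 ]
 [0.5013 0.0249 0.081 ]]
block top [[0.4995 0.2109 0.03  ]
 [0.5024 0.1667 0.03  ]
 [0.4717 0.1632 0.03  ]
 [0.4688 0.2079 0.03  ]]
center [0.4879 0.1369 0.01  ]
```

Three white blocks in the top view could be the spacer. The small one at (173,231) and the large one at (478,289) on the other bench are out. The middle-sized one at (261,275), in the left station, fits: its top measures about 45x30 mm and the enlarged crop confirms it. I therefore work on the left collar.

```bash
cat >> h.py <<'E'
def plan(p,ang):
    """p target, ang world angle of tool x; tool kept pointing down. prints shift in tool axes and turn vector, in fractions"""
    o=manip.get_obs(); M=R.from_quat(o["ee_rot"]); 
    x=np.array([np.cos(ang),np.sin(ang),0]); z=np.array([0,0,-1.]); y=np.cross(z,x)
    T=R.from_matrix(np.c_[x,y,z])
    d=M.inv().apply(np.array(p)-o["position"])/0.2
    r=(M.inv()*T).as_rotvec()/(np.pi/4)
    print("now",np.array(o["position"]),"xang",np.arctan2(*M.as_matrix()[[1,0],0]),"shift",d,"mm",d*200,"turn",r, "t",o["clock"])
E
python3 - <<'E'
from h import *
plan([.5025,.276,.2305],1.07)
E
```

```text
now [0.2626 0.5669 0.2307] xang 1.1370554109364437 shift [-0.8156  1.6999  0.002 ] mm [-163.1194  339.983     0.404 ] turn [0.0001 0.0013 0.0854] t 0.15
```

>>> move_arm(claw=[1,1,1,1,1,1,1,1], dp=[[-0.08,0.17,0],[-0.08,0.17,0],[-0.08,0.17,0],[-0.08,0.17,0],[-0.08,0.17,0],[-0.08,0.17,0],[-0.08,0.17,0],[-0.08,0.17,0]], turn=[[0,0,0],[0,0,0],[0,0,0],[0,0,0],[0,0,0],[0,0,0],[0,0,0],[0,0,0]], grip_force=40)

```text
clock: 0.82
position: [0.4565, 0.3349, 0.2313]
ee_rot: [0.843, 0.538, -0.0, -0.0]
ft_force: [0.1, 0.8, -0.5]
grip_width: 1.003
```

```bash
python3 - <<'E'
from h import *
plan([.5025,.276,.17],1.07)
E
```

```text
now [0.4565 0.3349 0.2313] xang 1.1370099460434415 shift [-0.1708  0.3325  0.3063] mm [-34.1624  66.4946  61.2541] turn [-0.0001  0.      0.0853] t 0.8167
```

>>> move_arm(claw=[1,1,1,1,1], dp=[[-0.06,0.11,0.1],[-0.06,0.11,0.1],[-0.05,0.11,0.1],[0,0,0],[0,0,0]], turn=[[0,0,0],[0,0,0],[0,0,0],[0,0,0.085],[0,0,0]])

```text
clock: 1.23
position: [0.5015, 0.276, 0.1698]
ee_rot: [0.862, 0.507, -0.001, 0.0]
ft_force: [0.1, 0.0, 0.8]
grip_width: 1.002
```

```bash
python3 - <<'E'
from h import *
import json
o=manip.get_obs(); im=cams.camera("wrist"); cv2.imwrite("pics/w1.png",im[:,:,::-1])
json.dump({k:np.array(o[k]).tolist() for k in("position","ee_rot")},open("w1.json","w"))
plan([.5025,.276,.17],1.07)
E
```

```text
now [0.5012 0.2778 0.1709] xang 1.0700409640028368 shift [-0.0047  0.0101  0.0045] mm [-0.9377  2.0253  0.894 ] turn [-0.0007  0.001   0.0001] t 1.2833
```

View pics/w1.png

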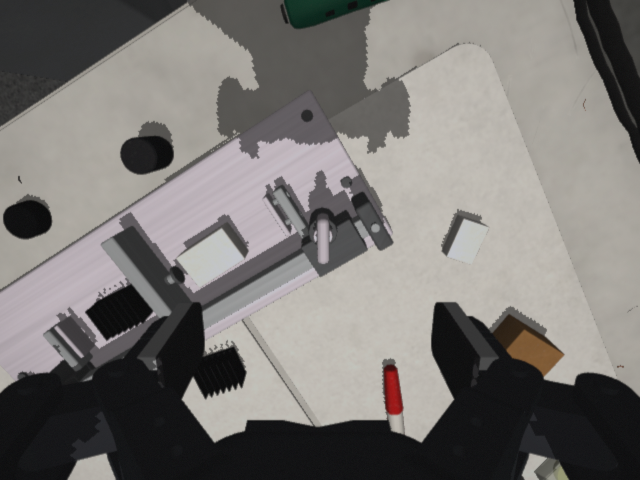

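```bash
python3 - <<'E'
from h import *
im=cv2.imread("pics/w1.png"); c=im[150:300,240:400]; cv2.imwrite("pics/w1c.png",cv2.resize(c,None,fx=5,fy=4,interpolation=cv2.INTER_CUBIC)[:600])
print(im[240,310:336].tolist()); print(im[205:270,323].tolist())
E
```

```text
[[37, 37, 36], [56, 55, 55], [72, 71, 72], [87, 85, 86], [130, 126, 130], [178, 172, 178], [146, 141, 146], [112, 108, 113], [145, 139, 147], [156, 152, 159], [169, 163, 172], [180, 174, 183], [182, 176, 185], [182, 176, 186], [183, 177, 186], [177, 171, 180], [167, 162, 170], [152, 147, 155], [130, 125, 132], [139, 135, 139], [173, 168, 173], [118, 115, 119], [84, 83, 82], [74, 73, 73], [73, 72, 72], [79, 78, 78]]
[[94, 90, 95], [92, 88, 92], [74, 72, 75], [38, 38, 39], [31, 30, 30], [30, 29, 31], [32, 31, 32], [37, 36, 37], [53, 50, 53], [64, 63, 65], [69, 66, 69], [69, 66, 70], [69, 66, 70], [77, 75, 78], [102, 99, 104], [127, 122, 129], [145, 140, 147], [158, 152, 161], [171, 165, 175], [181, 175, 184], [182, 176, 185], [182, 175, 186], [182, 176, 186], [183, 176, 186], [183, 176, 186], [182, 176, 185], [182, 176, 186], [182, 176, 186], [182, 176, 186], [183, 176, 186], [183, 176, 186], [184, 176, 187], [183, 176, 186], [183, 176, 186], [183, 177, 187], [182, 176, 186], [182, 177, 185], [182, 177, 186], [183, 177, 186], [182, 177, 186], [183, 177, 187], [183, 177, 187], [182, 176, 186], [182, 177, 186], [183, 177, 186], [183, 177, 186], [183, 176, 186], [184, 177, 187], [183, 176, 187], [183, 176, 187], [183, 176, 186], [183, 177, 187], [183, 176, 186], [183, 177, 187], [183, 176, 186], [182, 176, 185], [178, 171, 181], [169, 163, 172], [154, 149, 154], [95, 93, 94], [81, 80, 81], [81, 80, 80], [81, 81, 80], [81, 80, 80], [82, 81, 81]]
```

View pics/w1c.png

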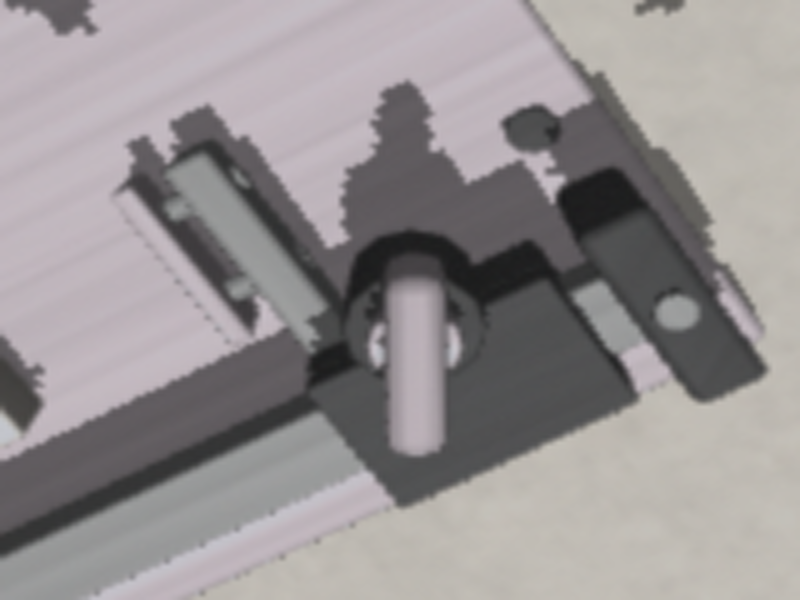

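```bash
python3 - <<'E'
from h import *
import json
o=json.load(open("w1.json")); print(o)
p=ray("wrist",[(323,220.5),(323.3,263)],.081,o); d=p[0]-p[1]
print(p,p.mean(0),np.linalg.norm(d),np.arctan2(d[1],d[0]),np.arctan2(-d[1],-d[0]))
# fixture features: end block hole, deck corner
plan(list(p.mean(0)[:2])+[.1],1.07)
for _ in range(3): print(manip.get_obs()["position"])
# block top corners, pad, from crop of w1
E
```

```text
{'position': [0.5014980082523973, 0.27604115364750026, 0.16982495659673957], 'ee_rot': [0.8617638843265546, 0.5073076610485231, -0.0013634047012464603, 0.0002929837979325309]}
[[0.4922 0.2839 0.081 ]
 [0.5167 0.2707 0.081 ]] [0.5045 0.2773 0.081 ] 0.027832597494662752 2.6469259780863235 -0.49466667550346993
now [0.5012 0.2778 0.1709] xang 1.0700409640028368 shift [0.0061 0.0157 0.3545] mm [ 1.223   3.1445 70.8917] turn [-0.0007  0.001   0.0001] t 1.2833
[0.5012 0.2778 0.1709]
[0.5012 0.2778 0.1709]
[0.5012 0.2778 0.1709]
```

>>> move_arm(claw=[1,1,1,1,1], dp=[[0.005,0.015,0.1],[0,0,0.1],[0,0,0.06],[0,0,0],[0,0,0]], turn=[[0,0,0],[0,0,0],[0,0,0],[0,0,0],[0,0,0]])

```text
clock: 1.7
position: [0.504, 0.2782, 0.1196]
ee_rot: [0.86, 0.511, -0.0, -0.0]
ft_force: [-0.2, 0.7, -0.2]
grip_width: 0.999
```

```bash
python3 - <<'E'
from h import *
import json
o=manip.get_obs(); im=cams.camera("wrist"); cv2.imwrite("pics/w2.png",im[:,:,::-1])
json.dump({k:np.array(o[k]).tolist() for k in("position","ee_rot")},open("w2.json","w"))
print(o["position"],o["joint_velocities"],manip.get_obs()["position"])
cv2.imwrite("pics/w2c.png",cv2.resize(im[100:300,220:420,::-1],None,fx=3,fy=3,interpolation=cv2.INTER_CUBIC))
E
```

```text
[0.504  0.2782 0.1196] [ 0.0022 -0.0189  0.0078 -0.0249  0.0019  0.0036 -0.0029] [0.5045 0.2783 0.1204]
```

View pics/w2c.png

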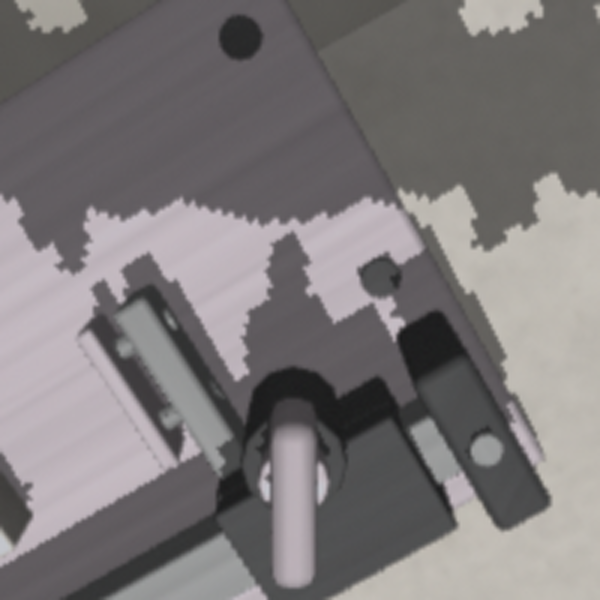

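View pics/w2.png

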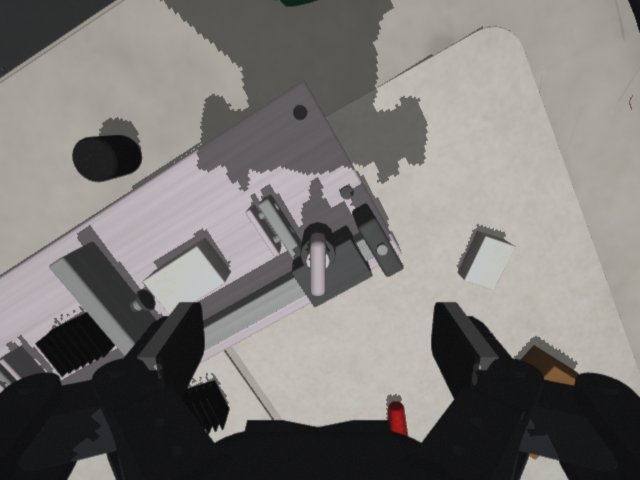

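```bash
python3 - <<'E'
from h import *
import json
o=json.load(open("w2.json"))
p=ray("wrist",[(318.3,240),(317.8,295.7)],.081,o); d=p[0]-p[1]
m=p.mean(0);print(p,m,np.linalg.norm(d),np.arctan2(-d[1],-d[0]))
plan([m[0],m[1],.061],1.07)
# holes / end block orientation: end block top (z54) long axis
q=ray("wrist",[(220+485/3,100+450/3)],.054,o);print(q)
E
```

```text
[[0.4907 0.285  0.081 ]
 [0.5168 0.2706 0.081 ]] [0.5038 0.2778 0.081 ] 0.029754469188276733 -0.5053951023407098
now [0.5045 0.2783 0.1204] xang 1.0717108811546787 shift [-0.0045 -0.0021  0.2968] mm [-0.9054 -0.4217 59.3556] turn [ 0.0004 -0.0014  0.0022] t 1.75
[[0.5204 0.3098 0.054 ]]
```

>>> move_arm(claw=[1,1,1,1,1], dp=[[-0.004,-0.002,0.1],[0,0,0.1],[0,0,0.09],[0,0,0],[0,0,0]], turn=[[0,0,0],[0,0,0],[0,0,0],[0,0,0],[0,0,0]])

```text
clock: 2.17
position: [0.5038, 0.2773, 0.0621]
ee_rot: [0.86, 0.51, 0.0, -0.0]
ft_force: [-0.1, -0.8, -0.1]
grip_width: 1.003
```

```bash
python3 - <<'E'
from h import *
o=manip.get_obs(); im=cams.camera("wrist"); cv2.imwrite("pics/w3.png",im[:,:,::-1])
plan([.5038,.2778,.061],1.068); print(np.array(o["ft_force"]))
E
```

```text
now [0.5044 0.2776 0.0629] xang 1.070655181483041 shift [-0.0004 -0.003   0.0096] mm [-0.0885 -0.5988  1.9165] turn [ 0.0009 -0.002   0.0034] t 2.2167
[-0.1428 -0.7769 -0.0708]
```

View pics/w3.png

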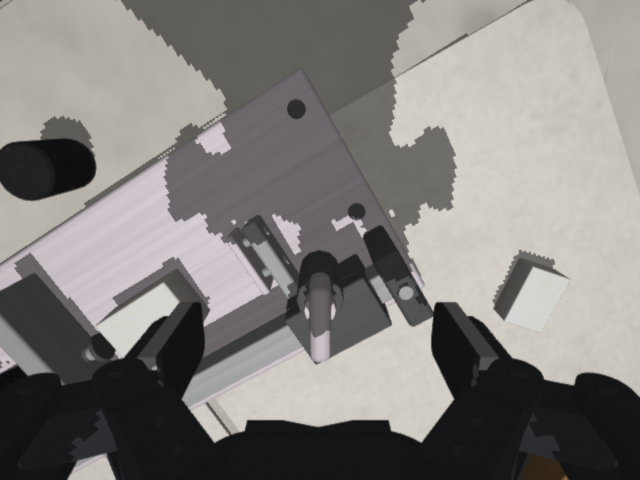

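>>> move_arm(claw=[0,0,0,0,0,0,0,0], dp=[[0,0,0],[0,0,0],[0,0,0],[0,0,0],[0,0,0],[0,0,0],[0,0,0],[0,0,0]], turn=[[0,0,0],[0,0,0],[0,0,0],[0,0,0],[0,0,0],[0,0,0],[0,0,0],[0,0,0]], grip_force=40)

```text
clock: 2.88
position: [0.504, 0.2775, 0.0617]
ee_rot: [0.86, 0.51, 0.001, -0.0]
ft_force: [-0.3, 2.6, 2.0]
grip_width: 0.114
```

```bash
python3 - <<'E'
from h import *
o=manip.get_obs(); im=cams.camera("wrist"); cv2.imwrite("pics/w4.png",im[:,:,::-1])
plan([.5038,.2778,.061],1.068); print(np.array(o["ft_force"]),np.array(o["torque"]),o["grip_width"])
E
```

```text
now [0.504  0.2775 0.0617] xang 1.070454944014519 shift [ 0.0008 -0.0013  0.0034] mm [ 0.1563 -0.2613  0.687 ] turn [ 0.0003 -0.0015  0.0031] t 2.9333
[-0.334   2.5898  1.9866] [ 0.4079 -0.162  -0.0106] 0.11381563265026194
```

View pics/w4.png

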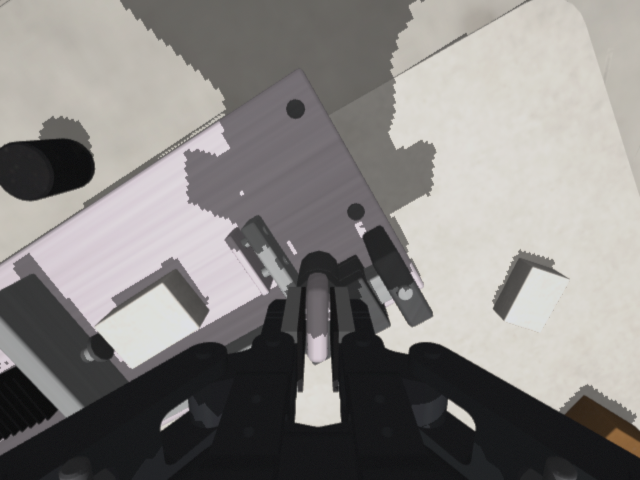

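>>> move_arm(claw=[0,0,0,0,0,0], dp=[[0,0,0],[0,0,0],[0,0,0],[0,0,0],[0,0,0],[0,0,0]], turn=[[0,0,-0.08],[0,0,-0.08],[0,0,-0.08],[0,0,-0.08],[0,0,0],[0,0,0]])

```text
clock: 3.43
position: [0.504, 0.2774, 0.0616]
ee_rot: [0.79, 0.613, 0.001, -0.0]
ft_force: [2.2, 2.3, 1.5]
grip_width: 0.113
```

```bash
python3 - <<'E'
from h import *
o=manip.get_obs()
plan([.5038,.2778,.061],1.068); print(np.array(o["ft_force"]),np.array(o["torque"]),o["grip_width"])
E
```

```text
now [0.504  0.2774 0.0616] xang 1.3197014342472126 shift [ 0.0015 -0.0014  0.0031] mm [ 0.3095 -0.287   0.6216] turn [ 0.0005 -0.0015  0.3205] t 3.4333
[2.1922 2.3416 1.4693] [ 0.6175 -0.3845 -0.0289] 0.11320753767916454
```

>>> move_arm(claw=[0,0,0,0,0,0,0,0], dp=[[0,0,0],[0,0,0],[0,0,0],[0,0,0],[0,0,0],[0,0,0],[0,0,0],[0,0,0]], turn=[[0,0,-0.12],[0,0,-0.12],[0,0,-0.12],[0,0,-0.12],[0,0,-0.12],[0,0,-0.12],[0,0,-0.12],[0,0,-0.12]])

```text
clock: 4.1
position: [0.5038, 0.2772, 0.0615]
ee_rot: [0.507, 0.862, 0.0, 0.0]
ft_force: [0.9, 2.3, 1.7]
grip_width: 0.113
```

>>> move_arm(claw=[0,0,0,0], dp=[[0,0,0],[0,0,0],[0,0,0],[0,0,0]], turn=[[0,0,-0.08],[0,0,0],[0,0,0],[0,0,0]])

```text
clock: 4.43
position: [0.5037, 0.2771, 0.0614]
ee_rot: [0.482, 0.876, 0.0, 0.0]
ft_force: [0.5, 3.2, 3.0]
grip_width: 0.118
```

```bash
python3 - <<'E'
from h import *
o=manip.get_obs()
plan([.5038,.2778,.061],1.068); print(np.array(o["ft_force"]),np.array(o["torque"]),o["grip_width"],np.array(o["joint_pos"]))
im=cams.camera("wrist"); cv2.imwrite("pics/w5.png",im[:,:,::-1])
E
```

```text
now [0.5037 0.2771 0.0614] xang 2.1352602553833164 shift [0.0026 0.0021 0.0021] mm [0.5174 0.4291 0.4264] turn [ 0.0002 -0.0003  1.3589] t 4.4333
[0.4841 3.217  2.9761] [ 0.4211 -0.1546 -0.0162] 0.11823258147198927 [-0.556   0.3767 -0.0316  1.7791  0.0138  0.9857  1.5423]
```

View pics/w5.png

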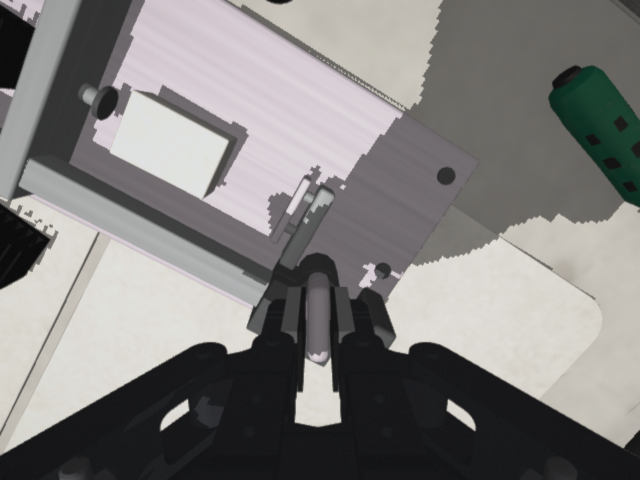

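```bash
python3 - <<'E'
from h import *
o=manip.get_obs()
im=cv2.imread("pics/w5.png"); cv2.imwrite("pics/w5c.png",cv2.resize(im[60:300,10:350],None,fx=2.3,fy=2.3,interpolation=cv2.INTER_CUBIC))
a=ray("wrist",[(33,158),(270,285)],.042,o); d=a[0]-a[1]; print("bar",a,"yaw",np.arctan2(d[0],-d[1]))
f=ray("wrist",[(82,0),(15,195)],.044,o); d=f[0]-f[1];print("fence",f,np.arctan2(-d[1],-d[0]))
E
```

```text
bar [[0.5187 0.1457 0.042 ]
 [0.5153 0.2566 0.042 ]] yaw 0.030747585531815533
fence [[0.4541 0.1416 0.044 ]
 [0.5364 0.146  0.044 ]] 0.05340000631836739
```

View pics/w5c.png

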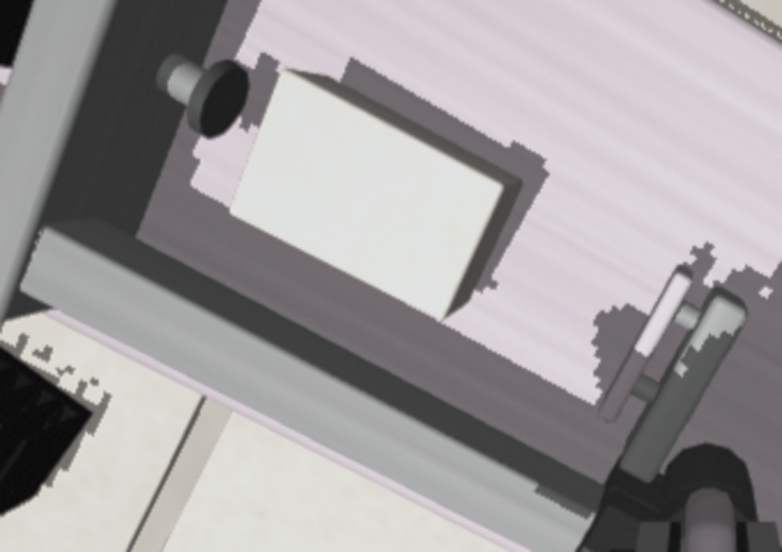

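```bash
python3 - <<'E'
from h import *
o=manip.get_obs()
c=lambda *p:np.array(p)/2.3+[10,60]
a=ray("wrist",c((52,230),(590,512)),.042,o); d=a[1]-a[0]; yaw=np.arctan2(-d[0],d[1]);print("bar yaw",yaw)
yaw=0.042
F=np.array([[np.cos(yaw),np.sin(yaw)],[-np.sin(yaw),np.cos(yaw)]])
# origin by wing: x 22; by fence face left edge y+6
w=F@np.array([.5038,.2775]); f=(ray("wrist",c((115,0),(43,228)),.044,o)[:,:2]@F.T); print("fence",f)
oy=f[:,1].mean()-.006; ox=w[0]-.022
to=lambda p:(p[:,:2]@F.T-[ox,oy])*1000
print("origin world",F.T@[ox,oy],"bar edge x",to(a)[:,0],"collar y",(w[1]-oy)*1000)
print("block",to(ray("wrist",c((283,70),(503,185),(442,320),(230,212)),.03,o)))
print("pad",to(ray("wrist",c((678,268),(600,410)),.031,o)))
print("button",to(ray("wrist",c((228,98)),.021,o)))
E
```

```text
bar yaw 0.04078162759760268
fence [[0.4829 0.1222]
 [0.5248 0.1236]]
origin world [0.4877 0.1375] bar edge x [32.2548 32.3874] collar y 139.20760689484828
block [[-11.5428  27.4865]
 [-13.311   71.3875]
 [ 16.0418  72.4573]
 [ 17.2947  28.4589]]
pad [[-16.3825 107.7712]
 [ 16.5054 108.2224]]
button [[ 0.0236 16.4114]]
```

>>> move_arm(claw=[0,0,0,0,0,0], dp=[[-0.022,-0.0127,0],[-0.022,-0.0127,0],[-0.022,-0.0127,0],[-0.022,-0.0127,0],[-0.022,-0.0127,0],[-0.022,-0.0127,0]], turn=[[0,0,0],[0,0,0],[0,0,0],[0,0,0],[0,0,0],[0,0,0]])

```text
clock: 4.98
position: [0.5051, 0.2458, 0.0614]
ee_rot: [0.481, 0.877, 0.0, 0.0]
ft_force: [0.1, 3.5, 4.6]
grip_width: 0.11
```

```bash
cat >> h.py <<'E'
YAW=.041; FM=np.array([[np.cos(YAW),np.sin(YAW),0],[-np.sin(YAW),np.cos(YAW),0],[0,0,1]]); ORG=np.array([.4877,.1375,0])
def st():
    o=manip.get_obs(); M=R.from_quat(o["ee_rot"]).as_matrix()
    print("t %.2f"%o["clock"],"fix mm",FM@(np.array(o["position"])-ORG)*1000,"F fix",FM@np.array(o["ft_force"]),"T",np.array(o["torque"]),"screw est",np.arctan2(M[1,0],M[0,0])-np.pi/2-YAW,"g",o["grip_width"])
    return o
E
python3 - <<'E'
from h import *
st()
im=cams.camera("wrist"); cv2.imwrite("pics/w6.png",im[:,:,::-1])
st()
E
```

```text
t 4.98 fix mm [ 21.7793 107.5364  61.413 ] F fix [0.2233 3.5381 4.5608] T [ 0.583  -0.0135 -0.0104] screw est 0.5260839107712137 g 0.11021229450043232
t 5.03 fix mm [ 21.9419 106.2803  61.3723] F fix [-0.6562  1.2212  6.3208] T [ 0.3532  0.2492 -0.0216] screw est 0.5250688811573848 g 0.11188328884003454
```

View pics/w6.png

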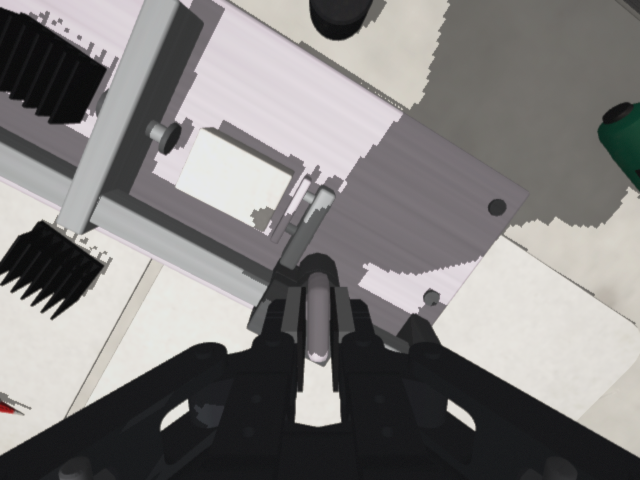

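>>> move_arm(claw=[0,0,0,0,0,0,0,0], dp=[[-0.0055,-0.0032,0],[-0.0055,-0.0032,0],[-0.0055,-0.0032,0],[-0.0055,-0.0032,0],[-0.0055,-0.0032,0],[-0.0055,-0.0032,0],[-0.0055,-0.0032,0],[-0.0055,-0.0032,0]], turn=[[0,0,0],[0,0,0],[0,0,0],[0,0,0],[0,0,0],[0,0,0],[0,0,0],[0,0,0]])

```text
clock: 5.7
position: [0.5054, 0.2364, 0.0613]
ee_rot: [0.481, 0.877, 0.0, -0.0]
ft_force: [0.4, 3.9, 4.7]
grip_width: 0.111
```

```bash
python3 - <<'E'
from h import *
st()
im=cams.camera("wrist"); cv2.imwrite("pics/w7.png",im[:,:,::-1])
st()
E
```

```text
t 5.70 fix mm [21.7215 98.0989 61.3449] F fix [0.5508 3.8804 4.6817] T [ 0.8193  0.1151 -0.0539] screw est 0.526735698390233 g 0.11060504653703249
t 5.75 fix mm [21.774  97.7651 61.3422] F fix [0.3545 3.6611 6.5124] T [ 0.7233  0.0972 -0.0654] screw est 0.5264916917547894 g 0.11345031100244209
```

View pics/w7.png

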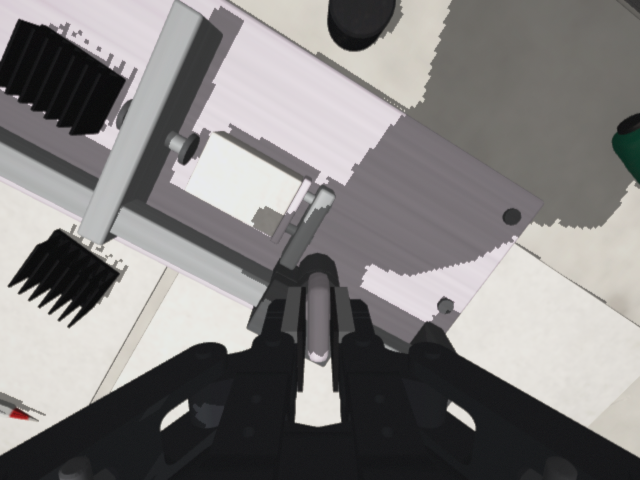

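>>> move_arm(claw=[0,0,0,0,0,0,0,0], dp=[[-0.0026,-0.0015,0],[-0.0026,-0.0015,0],[-0.0026,-0.0015,0],[-0.0026,-0.0015,0],[-0.0026,-0.0015,0],[-0.0026,-0.0015,0],[-0.0026,-0.0015,0],[-0.0026,-0.0015,0]], turn=[[0,0,0],[0,0,0],[0,0,0],[0,0,0],[0,0,0],[0,0,0],[0,0,0],[0,0,0]])

```text
clock: 6.42
position: [0.5056, 0.2317, 0.0614]
ee_rot: [0.481, 0.877, 0.0, -0.0]
ft_force: [-0.5, 4.3, 4.7]
grip_width: 0.112
```

```bash
python3 - <<'E'
from h import *
st()
im=cams.camera("wrist"); cv2.imwrite("pics/w8.png",cv2.resize(im[90:270,100:370,::-1],None,fx=2.9,fy=2.9,interpolation=cv2.INTER_CUBIC))
st()
E
```

```text
t 6.42 fix mm [21.753  93.3557 61.356 ] F fix [-0.3689  4.3544  4.6783] T [ 0.814   0.1047 -0.0192] screw est 0.5267075300933594 g 0.11206773460839271
t 6.47 fix mm [21.7367 93.1673 61.3327] F fix [-0.8243  3.1656  4.3098] T [ 0.7986  0.1631 -0.0785] screw est 0.5266275230640488 g 0.11019747367569258
```

View pics/w8.png

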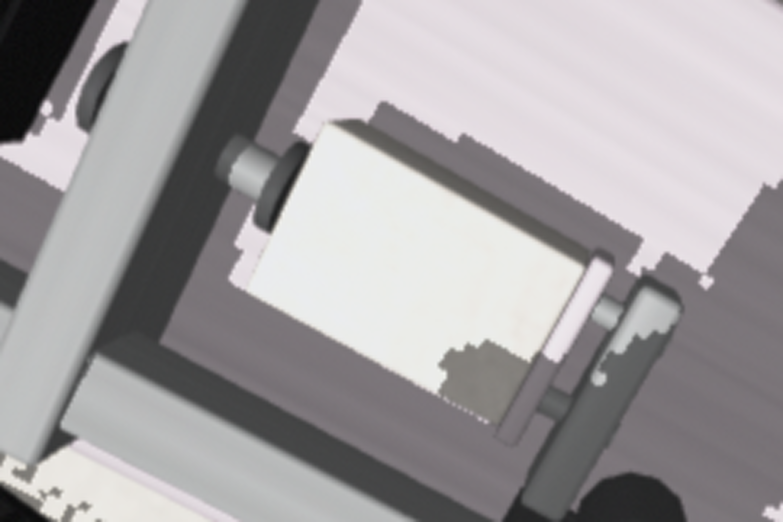

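>>> move_arm(claw=[0,0,0,0,0], dp=[[-0.0022,-0.0013,0],[-0.0022,-0.0013,0],[-0.0022,-0.0013,0],[0,0,0],[0,0,0]], turn=[[0,0,0],[0,0,0],[0,0,0],[0,0,0],[0,0,0]])

```text
clock: 6.88
position: [0.5057, 0.2301, 0.0614]
ee_rot: [0.481, 0.877, 0.0, -0.0]
ft_force: [0.2, 2.6, 4.7]
grip_width: 0.109
```

```bash
python3 - <<'E'
from h import *
st()
E
```

```text
t 6.88 fix mm [21.7486 91.7639 61.3568] F fix [0.2554 2.5585 4.7375] T [ 0.8571  0.0643 -0.0603] screw est 0.5266522110066333 g 0.10883588646204582
```

>>> move_arm(claw=[0,0,0,0,0], dp=[[-0.0022,-0.0013,0],[-0.0022,-0.0013,0],[0,0,0],[0,0,0],[0,0,0]], turn=[[0,0,0],[0,0,0],[0,0,0],[0,0,0],[0,0,0]])

```text
clock: 7.3
position: [0.5057, 0.2294, 0.0614]
ee_rot: [0.481, 0.877, 0.0, -0.0]
ft_force: [-0.3, 4.9, 5.3]
grip_width: 0.108
```

```bash
python3 - <<'E'
from h import *
st()
im=cams.camera("wrist"); cv2.imwrite("pics/w9.png",cv2.resize(im[90:270,100:370,::-1],None,fx=2.9,fy=2.9,interpolation=cv2.INTER_CUBIC))
st()
E
```

```text
t 7.30 fix mm [21.7727 91.0666 61.444 ] F fix [-0.1132  4.8708  5.288 ] T [ 0.9635  0.056  -0.1078] screw est 0.5268657553185293 g 0.10809740791708193
t 7.35 fix mm [21.7445 91.0862 61.4371] F fix [-0.7346  4.7389  4.846 ] T [ 1.0516  0.0725 -0.0888] screw est 0.5269251073819915 g 0.11032489067851341
```

View pics/w9.png

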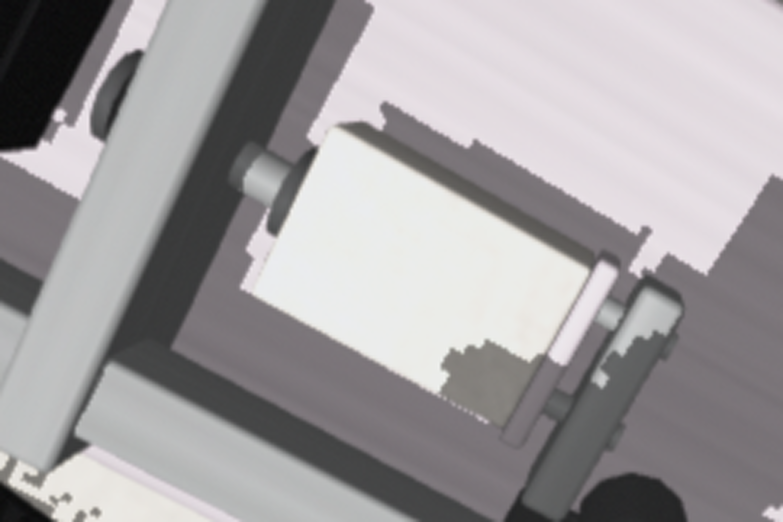

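>>> move_arm(claw=[0,0,0,0], dp=[[-0.0022,-0.0013,0],[0,0,0],[0,0,0],[0,0,0]], turn=[[0,0,0],[0,0,0],[0,0,0],[0,0,0]])

```text
clock: 7.68
position: [0.5057, 0.229, 0.0615]
ee_rot: [0.481, 0.877, 0.0, -0.0]
ft_force: [-0.2, 5.5, 4.7]
grip_width: 0.11
```

```bash
python3 - <<'E'
from h import *
st()
E
```

```text
t 7.68 fix mm [21.7373 90.7211 61.4621] F fix [-0.0047  5.5323  4.74  ] T [ 1.1907  0.116  -0.0357] screw est 0.5269840645825322 g 0.11000768675794985
```

>>> move_arm(claw=[0,0,0,0], dp=[[-0.0022,-0.0013,0],[0,0,0],[0,0,0],[0,0,0]], turn=[[0,0,0],[0,0,0],[0,0,0],[0,0,0]])

```text
clock: 8.02
position: [0.5057, 0.2287, 0.0615]
ee_rot: [0.481, 0.877, 0.001, -0.0]
ft_force: [-0.4, 5.4, 5.5]
grip_width: 0.111
```

```bash
python3 - <<'E'
from h import *
st()
im=cams.camera("wrist"); cv2.imwrite("pics/w10.png",cv2.resize(im[90:270,100:370,::-1],None,fx=2.9,fy=2.9,interpolation=cv2.INTER_CUBIC))
st()
E
```

```text
t 8.02 fix mm [21.7712 90.3959 61.5192] F fix [-0.1943  5.3744  5.5022] T [ 1.2331  0.0673 -0.047 ] screw est 0.5271133062612828 g 0.11114942226674984
t 8.07 fix mm [21.7568 90.3821 61.5056] F fix [-1.2964  5.549   5.7749] T [ 1.2924  0.1683 -0.08  ] screw est 0.5270866842295575 g 0.11380119112737533
```

View pics/w10.png

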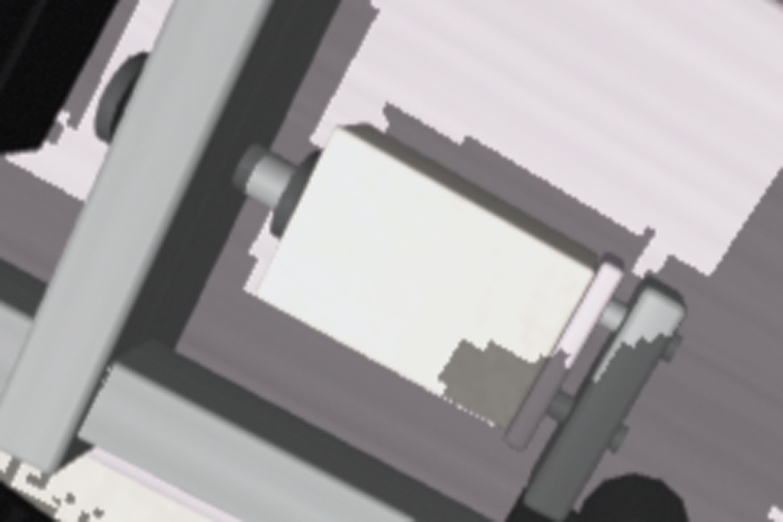

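>>> move_arm(claw=[0,0,0,0,0], dp=[[-0.0026,-0.0015,0],[0,0,0],[0,0,0],[0,0,0],[0,0,0]], turn=[[0,0,0],[0,0,0],[0,0,0],[0,0,0],[0,0,0]])

```text
clock: 8.48
position: [0.5058, 0.2283, 0.0615]
ee_rot: [0.481, 0.877, 0.001, -0.0]
ft_force: [-1.0, 6.4, 6.1]
grip_width: 0.114
```

```bash
python3 - <<'E'
from h import *
st()
E
```

```text
t 8.48 fix mm [21.7839 89.9997 61.5471] F fix [-0.6948  6.4067  6.1256] T [ 1.3497  0.1008 -0.0725] screw est 0.5272814899661679 g 0.11380723867039853
```

>>> move_arm(claw=[0,0,0,0], dp=[[-0.0022,-0.0013,0],[0,0,0],[0,0,0],[0,0,0]], turn=[[0,0,0],[0,0,0],[0,0,0],[0,0,0]])

```text
clock: 8.82
position: [0.5058, 0.228, 0.0616]
ee_rot: [0.48, 0.877, 0.001, -0.0]
ft_force: [0.3, 6.8, 4.5]
grip_width: 0.11
```

```bash
python3 - <<'E'
from h import *
st()
im=cams.camera("wrist"); cv2.imwrite("pics/w11.png",cv2.resize(im[90:270,100:370,::-1],None,fx=2.9,fy=2.9,interpolation=cv2.INTER_CUBIC))
st()
cams.camera("wrist");st()
cams.camera("wrist");st()
E
```

```text
t 8.82 fix mm [21.7874 89.7318 61.5926] F fix [0.5889 6.7472 4.5074] T [ 1.5668  0.0923 -0.0479] screw est 0.5274674422019049 g 0.11009960134405124
t 8.87 fix mm [21.8238 89.7602 61.6116] F fix [0.5238 6.2112 5.8873] T [ 1.5444  0.0896 -0.0532] screw est 0.5274598750934348 g 0.11586281888443338
t 8.92 fix mm [21.7778 89.7483 61.5967] F fix [-0.2134  6.9675  5.9055] T [ 1.5632  0.0803 -0.0388] screw est 0.5274866844753737 g 0.10722320318734385
t 8.97 fix mm [21.789  89.7315 61.5985] F fix [0.377  6.6412 3.9531] T [ 1.5734  0.0844 -0.0772] screw est 0.5274632389211299 g 0.12011274578450426
```

View pics/w11.png

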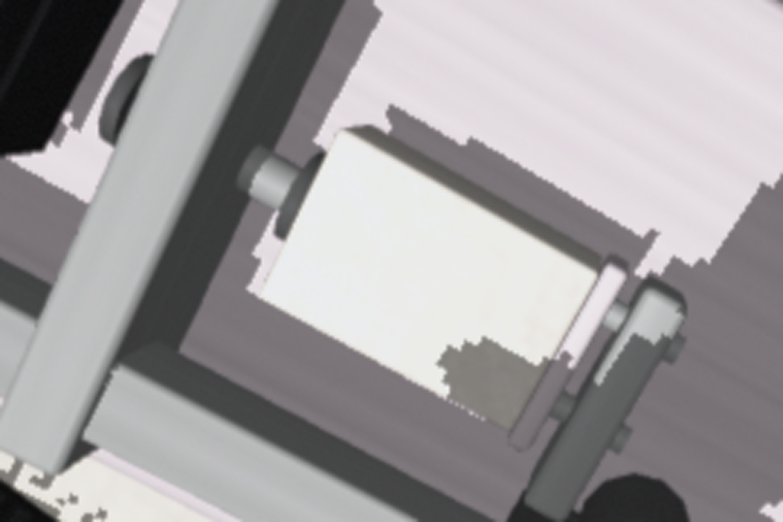

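```bash
python3 - <<'E'
import cv2,numpy as np
def sub(t,img,guess,r=25):
    h,w=t.shape; x0,y0=guess[0]-w//2-r,guess[1]-h//2-r
    s=cv2.matchTemplate(img[y0:y0+h+2*r,x0:x0+w+2*r],t,cv2.TM_CCOEFF_NORMED)
    _,v,_,(x,y)=cv2.minMaxLoc(s)
    dx=(s[y,x-1]-s[y,x+1])/(2*(s[y,x-1]-2*s[y,x]+s[y,x+1])); dy=(s[y-1,x]-s[y+1,x])/(2*(s[y-1,x]-2*s[y,x]+s[y+1,x]))
    return np.array([x0+x+w//2+dx,y0+y+h//2+dy]),round(float(v),3)
I={k:cv2.imread(f"pics/w{k}.png",0) for k in (8,9,10,11)}
ref=I[11]
for nm,c,hw in (("pad end",(600,300),(16,50)),("tongue",(665,300),(20,25)),("pin",(618,437),(10,14)),("block",(340,140),(25,25)),):
    t=ref[c[1]-hw[1]:c[1]+hw[1],c[0]-hw[0]:c[0]+hw[0]]
    for k in I: print(nm,k,*sub(t,I[k],c))
E
```

```text
pad end 8 [586.90704 293.71954] 0.983
pad end 9 [592.36755 296.8886 ] 0.984
pad end 10 [596.26886 298.69016] 0.99
pad end 11 [599.9945  299.99838] 1.0
tongue 8 [660.8705  298.39706] 0.986
tongue 9 [662.2844  298.68146] 0.982
tongue 10 [664.4016  299.54257] 0.985
tongue 11 [665.01044 300.0156 ] 1.0
pin 8 [613.19995 435.83145] 0.687
pin 9 [614.333   436.00244] 0.83
pin 10 [616.00555 436.6707 ] 0.948
pin 11 [618.04047 436.9807 ] 1.0
block 8 [325.17514 132.68202] 0.905
block 9 [332.01755 136.30753] 0.992
block 10 [335.9839 138.3283] 0.992
block 11 [339.9954  140.00124] 1.0
```

>>> move_arm(claw=[0,0,0,0,0], dp=[[-0.0024,-0.0014,0],[0,0,0],[0,0,0],[0,0,0],[0,0,0]], turn=[[0,0,0],[0,0,0],[0,0,0],[0,0,0],[0,0,0]])

```text
clock: 9.38
position: [0.5058, 0.2278, 0.0616]
ee_rot: [0.48, 0.877, 0.001, -0.0]
ft_force: [0.4, 7.9, 5.4]
grip_width: 0.114
```

```bash
cat > vis.py <<'E'
import cv2,numpy as np
def sub(t,img,guess,r=25):
    h,w=t.shape; x0,y0=guess[0]-w//2-r,guess[1]-h//2-r
    s=cv2.matchTemplate(img[y0:y0+h+2*r,x0:x0+w+2*r],t,cv2.TM_CCOEFF_NORMED)
    _,v,_,(x,y)=cv2.minMaxLoc(s)
    dx=(s[y,x-1]-s[y,x+1])/(2*(s[y,x-1]-2*s[y,x]+s[y,x+1])); dy=(s[y-1,x]-s[y+1,x])/(2*(s[y-1,x]-2*s[y,x]+s[y+1,x]))
    return np.array([x0+x+w//2+dx,y0+y+h//2+dy])
def comp(n):
    a=cv2.imread(f"pics/w{n}.png",0);ref=cv2.imread("pics/w11.png",0)
    p,q=[sub(ref[c[1]-h[1]:c[1]+h[1],c[0]-h[0]:c[0]+h[0]],a,c) for c,h in (((600,300),(16,50)),((665,300),(20,25)))]
    d=p-q-[-73.96,-4.68]; return np.hypot(*d)/6.65
E
python3 - <<'E'
from h import *; import vis
st()
im=cams.camera("wrist"); cv2.imwrite("pics/w12.png",cv2.resize(im[90:270,100:370,::-1],None,fx=2.9,fy=2.9,interpolation=cv2.INTER_CUBIC))
st();cams.camera("wrist");st()
print("comp mm",vis.comp(12))
E
```

```text
t 9.38 fix mm [21.8239 89.4495 61.6257] F fix [0.737  7.8891 5.3903] T [ 1.7367  0.0421 -0.0631] screw est 0.5276004874303938 g 0.1142131060728193
t 9.43 fix mm [21.8188 89.4157 61.6239] F fix [-0.4334  7.0022  5.2681] T [ 1.7783  0.0554 -0.0368] screw est 0.5276612881903099 g 0.11297203956094569
t 9.48 fix mm [21.82   89.4381 61.6015] F fix [0.6675 7.8553 5.5637] T [ 1.7231  0.0439 -0.0463] screw est 0.5276606029539569 g 0.11416831246499085
comp mm 1.851355664590002
```

>>> move_arm(claw=[0,0,0,0,0,0,0,0], dp=[[-0.0009,-0.0005,0],[0,0,0],[0,0,0],[0,0,0],[0,0,0],[0,0,0],[0,0,0],[0,0,0]], turn=[[0,0,0],[0,0,0.08],[0,0,0.08],[0,0,0.08],[0,0,0.08],[0,0,0.08],[0,0,0],[0,0,0]])

```text
clock: 10.15
position: [0.5059, 0.2274, 0.0616]
ee_rot: [0.612, 0.791, 0.001, -0.0]
ft_force: [0.1, 7.3, 4.1]
grip_width: 0.115
```

```bash
python3 - <<'E'
from h import *
st()
E
```

```text
t 10.15 fix mm [21.83   89.0783 61.576 ] F fix [0.4108 7.2711 4.1421] T [ 1.6958 -0.006  -0.0475] screw est 0.21303207732637022 g 0.11493966182425219
```

>>> move_arm(claw=[0,0,0,0,0,0,0,0], dp=[[0,0,0],[0,0,0],[0,0,0],[0,0,0],[0,0,0],[0,0,0],[0,0,0],[0,0,0]], turn=[[0,0,0.1],[0,0,0.1],[0,0,0.1],[0,0,0.1],[0,0,0.1],[0,0,0.1],[0,0,0.1],[0,0,0.1]])

```text
clock: 10.82
position: [0.5058, 0.227, 0.0617]
ee_rot: [0.827, 0.562, 0.001, -0.0]
ft_force: [-0.5, 6.0, 5.7]
grip_width: 0.112
```

```bash
python3 - <<'E'
from h import *
st()
E
```

```text
t 10.82 fix mm [21.7977 88.7282 61.6545] F fix [-0.2899  6.0146  5.6611] T [1.2643 0.1907 0.0748] screw est -0.4187763635329423 g 0.1118357790335483
```

>>> move_arm(claw=[0,0,0,0,0,0], dp=[[0,0,0],[0,0,0],[0,0,0],[0,0,0],[0,0,0],[0,0,0]], turn=[[0,0,0.08],[0,0,0.08],[0,0,0.04],[0,0,0],[0,0,0],[0,0,0]])

```text
clock: 11.32
position: [0.5057, 0.2267, 0.0616]
ee_rot: [0.868, 0.497, 0.0, -0.0]
ft_force: [-1.2, 4.5, 6.4]
grip_width: 0.116
```

```bash
python3 - <<'E'
from h import *
st()
im=cams.camera("wrist"); cv2.imwrite("pics/w13.png",im[:,:,::-1])
st()
E
```

```text
t 11.32 fix mm [21.6725 88.4348 61.5769] F fix [-1.0104  4.587   6.4202] T [ 1.1221  0.318  -0.0017] screw est -0.5723302759029331 g 0.11566109413613736
t 11.37 fix mm [21.6811 88.4473 61.6095] F fix [-0.7685  5.2227  6.9467] T [1.1061 0.3032 0.0109] screw est -0.5723899337498487 g 0.10834582161644014
```

View pics/w13.png

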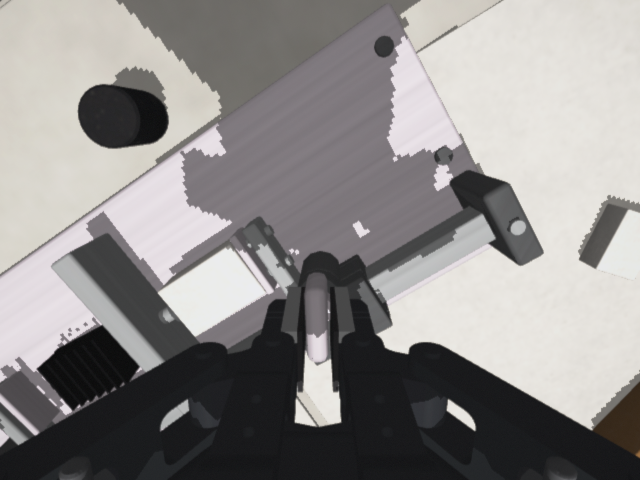

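```bash
python3 - <<'E'
import cv2
out=[]
for n in (4,13):
    im=cv2.imread(f"pics/w{n}.png"); out.append(cv2.resize(im[205:315,205:310],None,fx=3.8,fy=5,interpolation=cv2.INTER_CUBIC))
import numpy as np
cv2.imwrite("pics/cmp.png",np.hstack(out))
E
```

```text
(no output)
```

View pics/cmp.png

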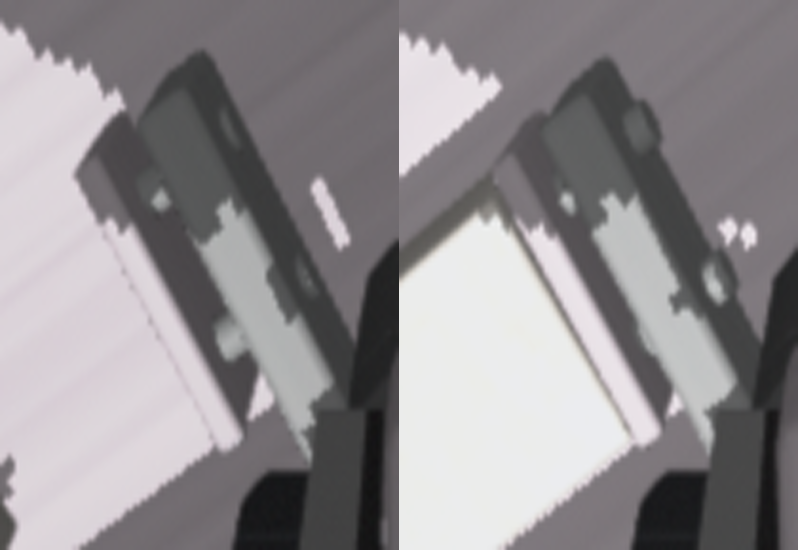

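```bash
cat > rect.py <<'E'
from h import *
def rect(img,obs,y0,y1,x0=-25,x1=25,z=.031,s=8):
    xs=np.arange(x0,x1,1/s); ys=np.arange(y1,y0,-1/s)
    i=cams.camera_info("wrist"); T=np.eye(4);T[:3,:3]=R.from_quat(obs["ee_rot"]).as_matrix();T[:3,3]=obs["position"]
    P=np.linalg.inv(T@np.array(i["tool_from_camera"]))
    X,Y=np.meshgrid(xs,ys,indexing="ij")
    W=np.stack([X/1000,Y/1000,np.full_like(X,z)],-1)@FM+ORG
    C=W@P[:3,:3].T+P[:3,3]
    u=(C[...,0]/C[...,2]*i["fx"]+i["cx"]).astype(np.float32);v=(C[...,1]/C[...,2]*i["fy"]+i["cy"]).astype(np.float32)
    return cv2.remap(img,u,v,cv2.INTER_CUBIC)[::-1]
E
python3 - <<'E'
from rect import *
o=manip.get_obs()
# frame 4 pose: TCP (.504,.2775,.0617), xang 1.0705
o4={"position":np.array([.504,.2775,.0617]),"ee_rot":[0.86,0.51,0.001,0]}
q=np.array(o4["ee_rot"]);o4["ee_rot"]=q/np.linalg.norm(q)
y4=(FM@(o4["position"]-ORG))[1]*1000;y=(FM@(np.array(o["position"])-ORG))[1]*1000
a=rect(cv2.imread("pics/w4.png"),o4,y4-45,y4-5);b=rect(cv2.imread("pics/w13.png"),o,y-45,y-5)
cv2.imwrite("pics/r.png",np.vstack([a,b])[:800]); print(a.shape,y4,y)
cv2.imwrite("pics/r.png",np.hstack([a,np.zeros((a.shape[0],10,3),np.uint8),b]))
E
```

```text
(400, 320, 3) 139.21423370232907 88.44727491819586
```

View pics/r.png

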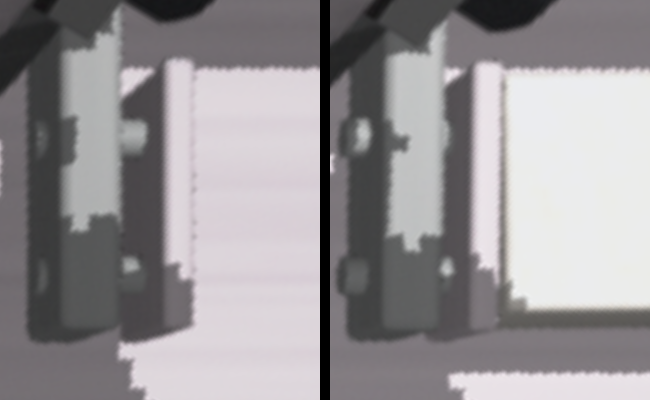

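```bash
python3 - <<'E'
import cv2,numpy as np
im=cv2.imread("pics/r.png",0).astype(float)
for r0,r1 in ((160,205),(180,220),(90,110)):
  for off in (0,330):
    p=cv2.GaussianBlur(im[r0:r1,off:off+320].mean(0)[None],(7,1),0)[0]; g=np.gradient(p)
    idx=[i for i in range(40,215) if abs(g[i])>2 and abs(g[i])==abs(g[i-3:i+4]).max()]
    print(r0,off,[(i,round(g[i],1)) for i in idx])
E
```

```text
160 0 [(61, np.float64(9.2)), (121, np.float64(-11.7)), (164, np.float64(14.5)), (189, np.float64(-3.4)), (196, np.float64(3.1))]
160 330 [(60, np.float64(13.8)), (113, np.float64(-12.7)), (142, np.float64(16.0)), (169, np.float64(-15.0)), (176, np.float64(14.2))]
180 0 [(61, np.float64(9.5)), (121, np.float64(-10.8)), (164, np.float64(14.5)), (189, np.float64(-3.3)), (195, np.float64(2.9))]
180 330 [(59, np.float64(13.2)), (113, np.float64(-12.6)), (141, np.float64(16.0)), (169, np.float64(-15.7)), (176, np.float64(14.7))]
90 0 [(61, np.float64(10.1)), (124, np.float64(-6.2)), (164, np.float64(14.2)), (189, np.float64(-2.5)), (195, np.float64(2.9))]
90 330 [(55, np.float64(11.1)), (114, np.float64(-12.9)), (143, np.float64(15.9)), (169, np.float64(-9.3)), (176, np.float64(9.8))]
```

>>> move_arm(claw=[0,0,0,0,0], dp=[[0,0,0],[0,0,0],[0,0,0],[0,0,0],[0,0,0]], turn=[[0,0,0.04],[0,0,0.04],[0,0,0],[0,0,0],[0,0,0]])

```text
clock: 11.78
position: [0.5057, 0.2268, 0.0616]
ee_rot: [0.883, 0.469, 0.0, -0.0]
ft_force: [-1.8, 5.1, 7.1]
grip_width: 0.117
```

```bash
python3 - <<'E'
from h import *
st();o=manip.get_obs()
M=R.from_quat(o["ee_rot"]).as_matrix(); print("torque tool",M.T@np.array(o["torque"]))
im=cams.camera("wrist"); cv2.imwrite("pics/w14.png",im[:,:,::-1]);st()
E
```

```text
t 11.78 fix mm [21.6693 88.4675 61.5879] F fix [-1.5766  5.1639  7.0831] T [1.1048 0.2451 0.1215] screw est -0.6350004901496037 g 0.11665269628734204
torque tool [ 0.8215  0.7783 -0.1212]
t 11.83 fix mm [21.6873 88.4316 61.6025] F fix [-1.853   5.1625  6.9967] T [1.1401 0.302  0.1103] screw est -0.6350389670725138 g 0.114591159712432
```

>>> move_arm(claw=[1,1,1,1,1,1], dp=[[0,0,0],[0,0,0],[0,0,0],[0,0,0],[0,0,0],[0,0,0]], turn=[[0,0,0],[0,0,0],[0,0,0],[0,0,0],[0,0,0],[0,0,0]])

```text
clock: 12.33
position: [0.5057, 0.2258, 0.0611]
ee_rot: [0.883, 0.469, -0.0, 0.0]
ft_force: [0.5, -0.7, -0.5]
grip_width: 0.945
```

```bash
python3 - <<'E'
from h import *
st()
im=cams.camera("wrist"); cv2.imwrite("pics/w15.png",im[:,:,::-1]);st()
E
```

```text
t 12.33 fix mm [21.6442 87.4991 61.0897] F fix [ 0.4305 -0.6961 -0.4824] T [-0.0202 -0.0135  0.0057] screw est -0.636023077552211 g 0.9447427670466698
t 12.38 fix mm [21.6879 87.585  61.1656] F fix [-0.6184 -0.5666  0.3649] T [ 0.0154 -0.0045 -0.0328] screw est -0.6359825603769814 g 1.0001645228672358
```

View pics/w15.png

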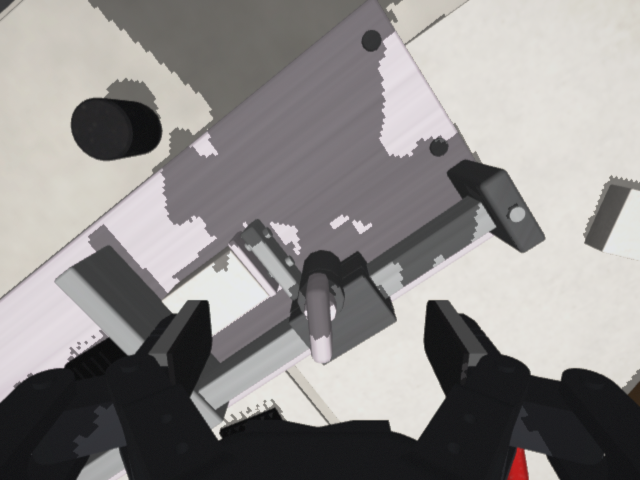

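>>> move_arm(claw=[1,1,1,1,1,1], dp=[[0,0,-0.08],[0,0,-0.1],[0,0,-0.1],[0,0,0],[0,0,0],[0,0,0]], turn=[[0,0,0],[0,0,0],[0,0,0],[0,0,0],[0,0,0],[0,0,0]])

```text
clock: 12.88
position: [0.5055, 0.226, 0.1168]
ee_rot: [0.883, 0.469, -0.0, -0.0]
ft_force: [0.4, -0.8, -0.9]
grip_width: 1.0
```

```bash
python3 - <<'E'
from rect import *
import json
o=manip.get_obs(); im=cams.camera("wrist")[:,:,::-1]; cv2.imwrite("pics/w16.png",im)
json.dump({k:np.array(o[k]).tolist() for k in("position","ee_rot")},open("w16.json","w"))
st()
o2=json.load(open("w2.json"))
a=rect(cv2.imread("pics/w2.png"),o2,139.2-50,139.2-10);b=rect(im.copy(),o,89-50,89-10)
cv2.imwrite("pics/r2.png",np.hstack([a,np.zeros((a.shape[0],10,3),np.uint8),b]))
cv2.imwrite("pics/w16c.png",cv2.resize(im[100:310,60:400],None,fx=2.35,fy=2.35,interpolation=cv2.INTER_CUBIC))
E
```

```text
t 12.93 fix mm [ 21.2161  87.5965 116.4099] F fix [-1.085   0.1689 -0.3377] T [-0.0359  0.0485 -0.0091] screw est -0.6357521094092043 g 1.0036550852577657
```

View pics/r2.png

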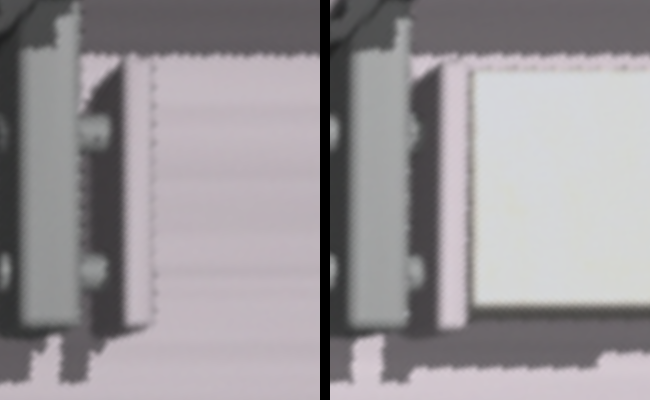

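View pics/w16c.png

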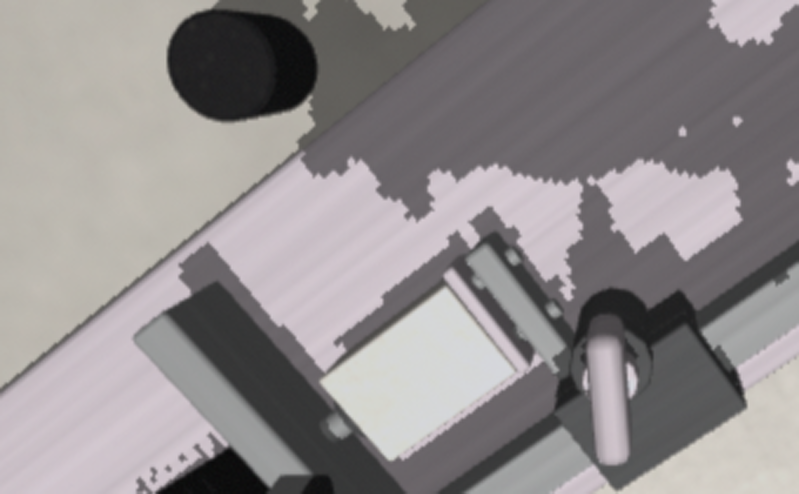

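```bash
python3 - <<'E'
from rect import *
import json
im=cv2.imread("pics/r2.png",0).astype(float)
for r0,r1 in ((80,115),(160,240),(285,315)):
  for off in (0,330):
    p=cv2.GaussianBlur(im[r0:r1,off:off+320].mean(0)[None],(9,1),0)[0]; g=np.gradient(p); G=abs(g)
    print(r0,off,[(round(i+(G[i-1]-G[i+1])/(2*(G[i-1]-2*G[i]+G[i+1])),1),round(g[i],1)) for i in range(10,180) if G[i]>2.5 and G[i]==G[i-4:i+5].max()])
o=json.load(open("w16.json"))
c=lambda *p:np.array(p)/2.35+[60,100]
p=ray("wrist",c((604,333),(613,464)),.081,o);d=p[1]-p[0];print("wing",np.linalg.norm(d),np.arctan2(d[1],d[0])-YAW,FM@(p.mean(0)-ORG)*1000)
q=ray("wrist",c((445,287),(320,380),(398,460),(522,370)),.03,o)
print("block",(q-ORG)@FM.T*1000)
E
```

```text
80 0 [(np.float64(19.7), np.float64(7.9)), (np.float64(79.6), np.float64(2.5)), (np.float64(90.8), np.float64(-7.4)), (np.float64(123.8), np.float64(11.1)), (np.float64(155.8), np.float64(2.6))]
80 330 [(np.float64(20.4), np.float64(8.6)), (np.float64(79.6), np.float64(-8.2)), (np.float64(110.4), np.float64(11.9)), (np.float64(135.6), np.float64(-5.9)), (np.float64(143.7), np.float64(7.3))]
160 0 [(np.float64(20.0), np.float64(7.9)), (np.float64(79.4), np.float64(-5.9)), (np.float64(89.7), np.float64(-3.4)), (np.float64(123.9), np.float64(11.3))]
160 330 [(np.float64(19.2), np.float64(8.5)), (np.float64(78.6), np.float64(-9.2)), (np.float64(109.2), np.float64(12.2)), (np.float64(135.4), np.float64(-8.1)), (np.float64(143.8), np.float64(9.0))]
285 0 [(np.float64(20.1), np.float64(8.0)), (np.float64(78.9), np.float64(-5.3)), (np.float64(90.3), np.float64(-2.8)), (np.float64(124.1), np.float64(11.8)), (np.float64(156.9), np.float64(2.8))]
285 330 [(np.float64(18.2), np.float64(8.5)), (np.float64(77.8), np.float64(-8.6)), (np.float64(108.2), np.float64(12.4)), (np.float64(135.3), np.float64(-10.5)), (np.float64(144.0), np.float64(7.1))]
wing 0.02945461557465652 -0.5695440119168677 [21.4649 87.8446 81.    ]
block [[-12.6651  60.4553  30.    ]
 [-12.5774  17.2401  30.    ]
 [ 17.7559  18.9472  30.    ]
 [ 17.2419  62.5221  30.    ]]
```

```bash
python3 - <<'E'
from h import *
im=cams.camera("scene")[:,:,::-1]; cv2.imwrite("pics/s2.png",im); d=cv2.absdiff(im,cv2.imread("pics/scene0.png"))
cv2.imwrite("pics/s2c.png",cv2.resize(im[180:380,180:480],None,fx=2.6,fy=2.6,interpolation=cv2.INTER_CUBIC)); print(manip.get_obs()["clock"])
E
```

```text
12.9833
```

View pics/s2c.png

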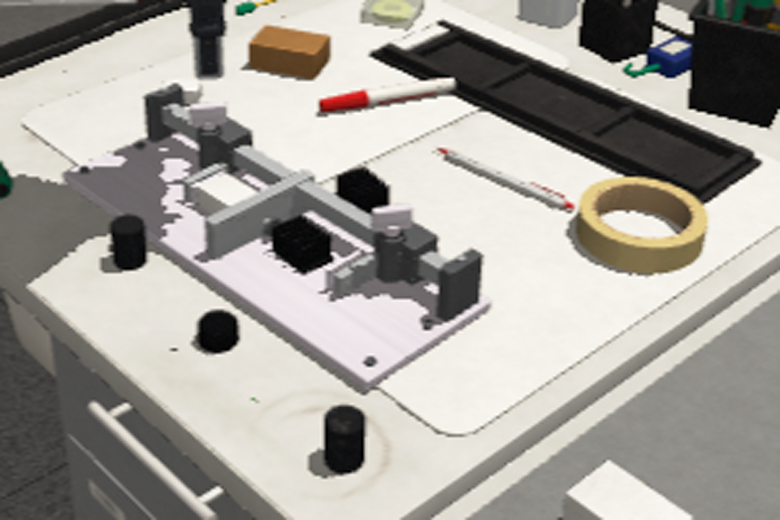

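The scene view shows the gripper clear of the fixture. The block is nipped between pad and button, and the heat sink, right collar and bystanders are where they were. I'm handing it in.

```bash
python3 -c "
from workcell import manip; print(manip.hand_in())"
```

```text
the job is handed in; nothing more can be done
None
```

The spacer block is clamped in the left station and the job is handed in, at about 13 s on the clock. I loosened the left wing screw to about +0.52 rad and slid the collar by its wing until the block sat on the rest button with the pad sprung. Still pressing, I turned the screw clockwise to its stop, then let go and backed off.

**Last checks:**
- **Screw:** the wing reads about -0.57 rad against the stop at -0.55, within measuring error. Turning further met rising torque, so it is on its stop.
- **Pad force:** the pad is pushed in about 1.75 mm after release, which is about 5.2 N and a little under the 6 N target. While still pressing, camera and collar position gave about 5.5 to 6.3 N. Wrist force less sliding friction gave about 4.5 N, but that reading was noisy. None came near 18 N.
- **Block:** it sits on the button; its end lies parallel to the pad within about 0.01 rad. Corner positions I picked by hand from another picture suggested up to 0.05 rad, which I put down to picking error.
- **Other things:** by eye in the scene view, the right station and the loose items lie where they were.

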